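# Clamp a circuit-board pallet in the rework hold-down

## Task

Slide the circuit-board pallet nose first under the blue hold-down clamp until it is fully home against the clamp's column, lying flat between the guides. Then crank the red knob clockwise until the orange pad meets the pallet and snug it by feel: properly tight, well beyond first touch, but never forced, as overtightening cracks the board. Let go of everything and leave the other things on the bench where they are.

Things in the scene. Friction and masses are not known exactly. Their poses are not given: they have to be found in the camera images.
- clamp: Fixed hold-down clamp: aluminium deck plate, 275 x 120 mm, its top 12 mm above the table, from x = -200 to +75 mm, and on it a blue C-shaped frame open towards -x, whose arm overhangs to x = -22 mm, y = +-21 mm, 50 to 75 mm above the table. Origin on the table, exactly below the vertical screw axis; x = direction in which the pallet is slid home, z up.
- stop (a point): Foot of the frame's column, on the deck, 25 mm beyond the screw axis along the clamp's x: the flat face that the pallet's nose must meet. With the nose here, the pallet's grip post is 105 mm before the screw axis. Axes as the clamp's.
- mouth (a point): Entry of the guides, on the deck, 53 mm before the screw axis. Two steel guides, 7 mm high, flare from about 90 mm apart here to 65 mm apart at 22 mm before the axis, and run parallel from there to the column. Ahead of the mouth (to -x) the deck is open and flat for 147 mm. Axes as the clamp's.
- crank_axis (a point): Point on the vertical screw axis at the height of the knob's grip (115.5 mm above the table); the knob's centre circles it at 38 mm. Clockwise seen from above tightens: the ram with the pad drops 5 mm per radian, while crank and knob stay at the same height. The crank turns 6 rad at most from fully raised.
- knob_grip (a point): Centre of the red crank knob: upright, round, 19 mm across, 40 mm tall; this point lies 17 mm below its top and 23 mm above the crank bar. It spins freely on its pin, so it can be gripped and led round without turning the gripper. Running free, the crank drags with 8.4 N at the knob (4 to 8 N is felt when paused); it stays where it is left.
- pallet: Loose steel pallet, about 0.34 kg, with a green circuit board and a black grip post: a plate 200 x 60 x 8 mm. Origin on its underside below the post; x points to its nose. The rear end is 70 mm behind the post, with a dark ballast bar, 24 mm high over the underside, between 40 and 68 mm behind it. It balances at the post.
- nose (a point): Middle of the lower front edge of the pallet, 130 mm ahead of the grip post. The pad comes down on the white disc 25 mm behind it. Axes as the pallet's.
- pallet_grip (a point): Centre of the pallet's black grip post: 30 mm along the pallet's x, 16 mm thick across it (the width to grip, along the pallet's y), 44 mm tall; this point is 18 mm below the post's top, 26 mm above the plate and 34 mm above the pallet's underside. Axes as the pallet's.
- pad: Orange round pad, 26 mm across, at the foot of the ram; origin at the centre of its underside, at the start 10 to 18 mm above a seated pallet. It hangs with a little play, so touching is not yet pressing; then it is stiff: the force at the knob climbs by 2 N per 0.1 rad of crank. Snug is 3 to 6 N more than the running drag, 11.5 to 14.5 N in all at the knob while turning; over 17 N in all cracks the board.
- flux_bottle: Bystander, to be left alone: small amber bottle, 36 mm across, 85 mm tall; origin at its underside.
- tip_tin: Bystander, to be left alone: flat brass tin, 48 mm across, 22 mm tall; origin at its underside.
- solder_reel: Bystander, to be left alone: blue reel, 54 mm across, 38 mm tall; origin at its underside.
- tweezers: Bystander, to be left alone: dark steel tweezers with a black grip, 125 mm long, lying flat; origin at its underside.
- driver: Bystander, to be left alone: orange-handled screwdriver, 160 mm long, lying; origin at its underside.
- parts_tray: Bystander, to be left alone: grey divided parts tray, 100 x 140 x 28 mm; origin at its underside.
- flux_brush: Bystander, to be left alone: small brush, 150 mm long, lying; origin at its underside.

How it is judged:
On the way, in this order (a step that is already met when the one before it is completed fails the run):
1. the pallet is home against the column, flat between the guides, the pad not yet pressing on it (x of pallet_grip in the frame of clamp between -0.109 and -0.1 m and y of pallet_grip in the frame of clamp between -0.006 and 0.006 m and z of pallet_grip in the frame of clamp between 0.042 and 0.05 m and angle between the x axis of clamp and the x axis of pallet_grip, either way round below 0.06 rad and contact force between pad and pallet below 0.5 N), for 0.2 s.
2. the pad has met the pallet and presses on it with over 15 N (x of pallet_grip in the frame of clamp between -0.109 and -0.1 m and y of pallet_grip in the frame of clamp between -0.006 and 0.006 m and z of pallet_grip in the frame of clamp between 0.042 and 0.05 m and angle between the x axis of clamp and the x axis of pallet_grip, either way round below 0.06 rad and contact force between pad and pallet above 15 N), for 0.2 s.
At the end, for the whole second after the job is handed in: The pallet lies flat on the deck between the guides, its nose within 4 mm of the column, at rest, the pad presses on it with 15 to 58 N, and the robot has let go of pallet and crank (all of step 2 and contact force between pad and pallet below 58 N and linear speed of pallet below 0.01 m/s and contact force between the fingers and clamp below 0.5 N and contact force between the fingers and pallet below 0.5 N); the robot touches nothing.
It fails at once if overtightened: the pad presses on the pallet with more than 70 N (contact force between pad and pallet above 70 N).
It fails at once if a bystander is moved by more than 20 mm (distance of any of flux_bottle, tip_tin, solder_reel, tweezers, driver, parts_tray, flux_brush from where it was at the start of the episode above 0.02 m).
It also fails if it takes over 72 s, if anything falls off the work surface, if the arm or the gripper's body presses on something with over 40 N, if the wrist force passes 120 N, or if a joint passes its speed limit or range.

## Robot

A 7-joint arm with a two-finger parallel gripper is mounted at the origin on the work surface. World frame = base frame: x ahead of the robot, y to its left, z up, the work surface at z = 0. Lengths are in m, angles in rad, forces in N, time in s.
With the tool pointing down it reaches from about 0.4 to 0.875 m from the base axis. Payload 19.3 kg.
Tool frame: the origin (TCP) lies at the very end of the fingers, on their centre line; the grasp point (between the pads) lies 19 mm behind it; z points along the fingers, y is the line along which they close (so a half turn about z gives the same grasp; the last joint's range is limited). The gripper opens to 85 mm and grips with 20 to 120 N. Pads are 22 mm wide; open, the fingers measure 114 mm over their backs; the gripper's body (76 mm by 85 mm) begins 54 mm behind the grasp point. The pads swing forward as they close: fully open they stand 13 mm farther back than shut.
Start: joints at [1.091, 0.521, -0.036, 1.599, 0.021, 1.021, -0.113], TCP at [0.249, -0.573, 0.231] pointing down, gripper open.
Joint ranges: [-2.91, 2.91], [-0.3, 2.13], [-1.5, 1.42], [0.17, 2.43], [-1.26, 4.41], [0.16, 1.93], [-2.52, 2.52]. Speed limits (rad/s): [1.89, 1.89, 2.39, 2.39, 3.01, 3.01, 3.01].

## Interface

Orientations are given as [roll, pitch, yaw] about the fixed x, y, z axes, in that order (R = Rz(yaw) Ry(pitch) Rx(roll)).
In Python, from workcell import monitor, optics, job_done gives the robot as it stands.
- The arm moves only by the shell command python3 -m handwheel 'ROWS' [FORCE]. ROWS is JSON, a list of rows, each an object of numbers: "dx", "dy", "dz": the shift along the tool's x, y, z in cm; "wx", "wy", "wz": the turn, a rotation vector about the tool's x, y, z in rad; "claw": the opening in per cent of the stroke, from 0 (shut) to 100 (fully open). A call has 1 to 8 rows; each row shifts and turns the commanded pose from where the row before left it, along the tool's axes as they then stand; what a row does not reach is not made up. A row lasts 1/8 s, in which the tool goes at most 62.5 mm and 10.7 degrees, less where a joint would pass 70% of its speed; a pose out of reach is approached as far as the arm can. A call with a gripper value outside its range is refused whole. The fingers move at their own pace and stop on an object; FORCE is the grip in N (left out, the last holds). Time passes only in rows, so rows that do not move let the fingers close. It gives the time, the measured TCP pose, the force, the opening and the grip force at its end, in the units of the state.
- monitor.observe(): the state, without advancing time (a new reading comes with each control period).
- optics.grab_frame(name): name is "scene" or "top"; returns a dict with "frame" (420x560x3 uint8, blue, green, red), "fovy" (degrees; the focal length in pixels is half the picture's height over the tangent of half this angle, whatever the lens; pixels are square), "cx", "cy" (the principal point, pixels), "R" (3x3) and "t" (3): a world point X has camera coordinates R X + t. Camera axes: x right, y down, z forward; pixel columns grow to the right and rows downward; lengths in m; the calibration is good to about 2 mm. A picture is of the moment at which its call begins. There is no depth.
- job_done(): hands the job in; it is judged then, once.
Trained networks look in the newest picture that a camera, given by its name, has taken for a name from the list of things; names that differ only in an ending like _2 or _b are one class to them, and where a whole thing is asked for, a point or a joint stands for the part that bears it (a point fixed in the world has none). Each returns a list of dicts, best first, with "p" (0 to 1); they miss things now and then, are a little off and sometimes report something else, mostly with a low value. They report only what shows in the picture. A call takes as long as a camera call.
- optics.masks_of(name, camera): "region" (420x560 bool, what is visible of it) and "rect" ([left, top, width, height] in pixels, round what is visible of it).
The state is a dict: "clock": time; "qpos": joint angles; "qd": joint speeds; "joint_efforts": joint torques, N m; "position": TCP position; "tool_rot": TCP orientation; "force": force on the tool from outside, world axes, zero at the start; "moment": the same for the moment, N m; "grip_width": finger opening in m; "finger_force": force on a finger pad.
Only numpy, scipy, OpenCV 4.12 (cv2) and the standard library are available. Lean on these libraries where they do the work, as an engineer would, in place of code of your own. Each camera call takes 0.05 s, during which the arm holds its last target. There are 200 camera calls.

## Working session

There is one attempt and no reset: what is moved stays moved. The work goes in short steps, Python scripts to look and compute and a shell command to move; the robot and the scene stay as the last step left them, time stands still between calls to the robot, and variables do not carry over. Pictures are saved under pics/ and viewed, at most 10 in all, crops included, and the job is handed in when it is done.

```bash
ls; mkdir -p pics
cat > h.py <<'E'
import numpy as np, cv2
from workcell import monitor, optics
def cam(n):
    f=optics.grab_frame(n); f['f']=210/np.tan(np.radians(f['fovy'])/2); f['R']=np.array(f['R']);f['t']=np.array(f['t']); return f
def ray(f,u,v,z):
    d=f['R'].T@np.array([(u-f['cx'])/f['f'],(v-f['cy'])/f['f'],1]); o=-f['R'].T@f['t']
    return o+d*(z-o[2])/d[2]
def proj(f,X):
    c=f['R']@np.array(X)+f['t']; return np.array([f['cx']+f['f']*c[0]/c[2],f['cy']+f['f']*c[1]/c[2]])
E
python3 - <<'E'
from h import *
print(monitor.observe())
ims=[]
for n in ['scene','top']:
    f=cam(n); ims.append(f['frame']); print(n,f['fovy'],f['cx'],f['cy'],f['R'].round(3).tolist(),f['t'].round(3))
    cv2.imwrite(f'pics/{n}0.png',f['frame'])
    for k in ['clamp','pallet','pallet_grip','knob_grip','pad','flux_bottle','tip_tin','solder_reel','tweezers','driver','parts_tray','flux_brush']:
        for m in optics.masks_of(k,n)[:1]:
            r=m['region']; v,u=np.nonzero(r); print(n,k,round(m['p'],2),m['rect'],u.mean().round(1),v.mean().round(1),ray(f,u.mean(),v.mean(),.01).round(3))
E
```

```text
pics
{'clock': 0.0, 'qpos': array([ 1.09077247,  0.52201435, -0.03635584,  1.60000169,  0.02119808,
        1.02111203, -0.112812  ]), 'qd': array([-6.27523047e-04, -7.20318248e-04, -9.17767510e-05,  1.88033503e-03,
       -1.36620598e-03, -1.79362718e-03, -5.20566557e-04]), 'joint_efforts': array([ 1.76414833e-03, -9.27122927e+01,  1.98031202e+00, -3.69936025e+01,
        1.78925134e-02,  8.05523247e-03, -1.59883057e-04]), 'position': array([ 0.24887495, -0.57293885,  0.23072747]), 'tool_rot': array([-3.14044404e+00,  6.69905588e-05,  4.09825475e-01]), 'force': array([-1.2844036 , -0.79783747, -0.51661139]), 'moment': array([-0.01382431,  0.00628348, -0.0414322 ]), 'finger_force': 0.0, 'grip_width': 0.08503785159232762}
scene 44.143921772141304 276.7098086703138 215.840309117354 [[-0.666, 0.746, -0.017], [0.518, 0.445, -0.731], [-0.538, -0.495, -0.682]] [ 0.43  -0.228  1.688]
scene clamp 0.86 [266.4, 210.7, 112.3, 73.5] 324.6 247.2 [0.546 0.078 0.01 ]
scene pallet 0.92 [209.0, 166.5, 61.4, 50.5] 241.1 192.9 [ 0.533 -0.241  0.01 ]
scene pallet_grip 0.65 [209.9, 169.9, 59.8, 47.3] 241
[... 922 characters left out ...]
6 [337.6, 212.1, 34.3, 63.8] 354.7 241.2 [ 0.535 -0.239  0.01 ]
top pallet_grip 0.68 [339.9, 208.5, 30.1, 66.5] 355.0 242.0 [ 0.533 -0.24   0.01 ]
top flux_bottle 0.72 [285.4, 155.8, 13.1, 15.8] 291.5 162.5 [ 0.774 -0.062  0.01 ]
top tip_tin 0.7 [230.4, 158.2, 12.1, 17.0] 235.7 168.3 [0.759 0.106 0.01 ]
top solder_reel 0.73 [321.0, 151.8, 17.1, 25.1] 328.7 163.6 [ 0.769 -0.173  0.01 ]
top tweezers 0.67 [124.0, 240.5, 21.8, 35.3] 133.6 256.8 [0.498 0.398 0.01 ]
top driver 0.65 [130.5, 203.4, 25.3, 16.6] 144.1 210.5 [0.634 0.374 0.01 ]
top parts_tray 0.69 [401.2, 203.3, 63.1, 45.1] 434.9 225.3 [ 0.578 -0.472  0.01 ]
top flux_brush 0.86 [149.5, 169.6, 45.5, 25.3] 174.7 180.8 [0.723 0.288 0.01 ]
```

View pics/top0.png

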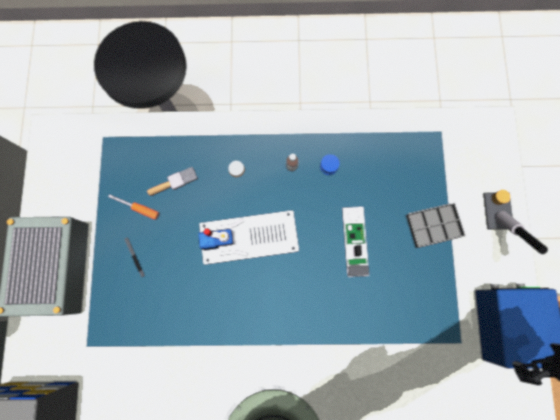

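View pics/scene0.png

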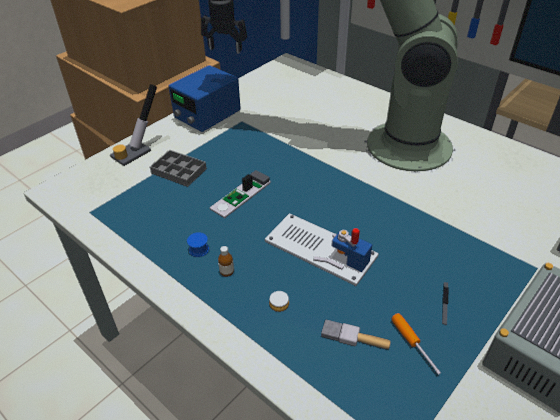

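Run:
```python
from h import *
f=cam('top')
g=f['frame']
cv2.imwrite('pics/c1.png',cv2.resize(g[195:285,190:380],None,fx=4.2,fy=4.2,interpolation=cv2.INTER_CUBIC))
for k,z in [('clamp',.012),('pallet',.008)]:
    m=optics.masks_of(k,'top')[0]['region']
    v,u=np.nonzero(m); P=np.array([ray(f,a,b,z)[:2] for a,b in zip(u,v)],np.float32)
    (c,s,a)=cv2.minAreaRect(P); print(k,c,s,a)
    print(cv2.boxPoints((c,s,a)).round(3).tolist())
hsv=cv2.cvtColor(g,cv2.COLOR_BGR2HSV)
def blob(mask,z,n):
    v,u=np.nonzero(mask); print(n,len(u),u.mean(),v.mean(),ray(f,u.mean(),v.mean(),z).round(4))
m=np.zeros(g.shape[:2],bool);m[200:270,190:300]=1
blob(m&((hsv[...,0]<8)|(hsv[...,0]>172))&(hsv[...,1]>150)&(hsv[...,2]>90),.13,'red')
m[:]=0;m[240:265,345:368]=1
blob(m&(hsv[...,2]<45),.045,'post')
```

```text
clamp (0.5510416626930237, 0.07141071557998657) (0.12232904136180878, 0.2810702323913574) 6.768576145172119
[[0.4740000069141388, 0.20399999618530273], [0.5070000290870667, -0.07500000298023224], [0.628000020980835, -0.061000000685453415], [0.5950000286102295, 0.21799999475479126]]
pallet (0.5348029732704163, -0.23983266949653625) (0.20261821150779724, 0.06558676064014435) 0.6375635266304016
[[0.43299999833106995, -0.20800000429153442], [0.4339999854564667, -0.27399998903274536], [0.6359999775886536, -0.2709999978542328], [0.6359999775886536, -0.20600000023841858]]
red 27 207.11111111111111 231.74074074074073 [0.5497 0.1646 0.13  ]
post 12 356.4166666666667 251.25 [ 0.5024 -0.2363  0.045 ]
```

View pics/c1.png

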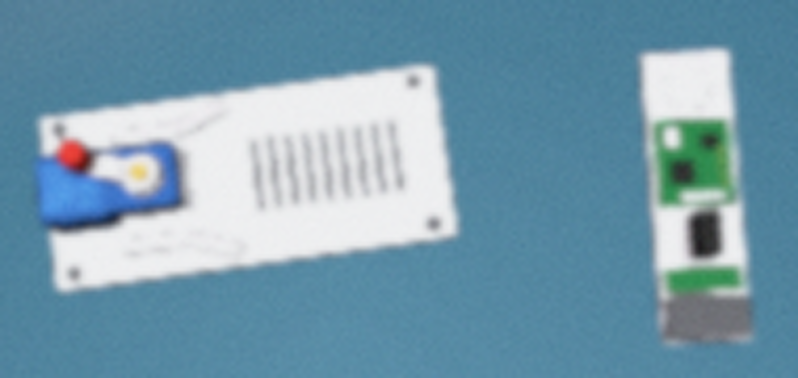

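Run:
```python
from h import *
f=cam('top')
F=lambda u,v,z: ray(f,(u+.5)/4.2-.5+190,(v+.5)/4.2-.5+195,z)[:2]
C=np.array([F(u,v,.012) for u,v in [(38,118),(433,66),(458,236),(57,292)]])
print(C.round(4)); c=C.mean(0); d=(C[0]+C[3]-C[1]-C[2])/2; print(np.linalg.norm(d)); d/=np.linalg.norm(d); L=(C[3]+C[2]-C[0]-C[1])/2;print(np.linalg.norm(L))
print('yaw',np.arctan2(d[1],d[0]),'perp yaw',np.arctan2(-L[0],L[1]),'origin',c+d*.0625)
N=F(685,50,.008);T=F(708,342,.024);T2=F(665,297,.024),F(751,293,.024);
P=[F(*p,.008) for p in [(641,53),(729,49),(746,268),(662,270)]]
print(N,T,P);e=N-(P[2]+P[3])/2;print('pyaw',np.arctan2(e[1],e[0]),np.linalg.norm(e))
print('post',F(705,226,.052),F(705,236,.045),'knob',F(71,152,.1325),'screw',F(141,172,.125))
```

```text
[[ 0.5947  0.2121]
 [ 0.6276 -0.0624]
 [ 0.5091 -0.0773]
 [ 0.4745  0.1959]]
0.275921136461685
0.12038009538957166
yaw 1.693458780598326 perp yaw 1.70021895754358 origin [0.54384882 0.12908173]
[ 0.63732403 -0.23837743] [ 0.43520256 -0.2415626 ] [array([ 0.63562772, -0.20767872]), array([ 0.63759469, -0.26899879]), array([ 0.48527924, -0.27261528]), array([ 0.48463233, -0.21560352])]
pyaw 0.0376014895382042 0.15247602429996152
post [ 0.5094866  -0.23836984] [ 0.50361976 -0.23929541] knob [0.55179634 0.16573748] screw [0.53978565 0.12315998]
```

```bash
python3 -m handwheel '[{"wz":0.125,"claw":100},{"wz":0.125},{"wz":0.125},{"dx":2.7,"dy":-3.24},{"dx":2.7,"dy":-3.24},{"dx":2.7,"dy":-3.24},{"dx":2.7,"dy":-3.24},{"dx":2.7,"dy":-3.24}]' 40; python3 -m handwheel '[{"dx":2.7,"dy":-3.24},{"dx":2.7,"dy":-3.24},{"dx":2.7,"dy":-3.24},{"dx":2.7,"dy":-3.24},{"dx":2.7,"dy":-3.24,"dz":3},{"dz":3},{"dz":3},{"dz":0}]'
```

```text
schema error: expected keys dx, dy, dz, wx, wy, wz, claw
schema error: expected keys dx, dy, dz, wx, wy, wz, claw
```

```bash
python3 -m handwheel '[{"dx":0,"dy":0,"dz":0,"wx":0,"wy":0,"wz":0.125,"claw":100},{"dx":0,"dy":0,"dz":0,"wx":0,"wy":0,"wz":0.125,"claw":100},{"dx":0,"dy":0,"dz":0,"wx":0,"wy":0,"wz":0.125,"claw":100},{"dx":2.7,"dy":-3.24,"dz":0,"wx":0,"wy":0,"wz":0,"claw":100},{"dx":2.7,"dy":-3.24,"dz":0,"wx":0,"wy":0,"wz":0,"claw":100},{"dx":2.7,"dy":-3.24,"dz":0,"wx":0,"wy":0,"wz":0,"claw":100},{"dx":2.7,"dy":-3.24,"dz":0,"wx":0,"wy":0,"wz":0,"claw":100},{"dx":2.7,"dy":-3.24,"dz":0,"wx":0,"wy":0,"wz":0,"claw":100}]' 40; python3 -m handwheel '[{"dx":2.7,"dy":-3.24,"dz":0,"wx":0,"wy":0,"wz":0,"claw":100},{"dx":2.7,"dy":-3.24,"dz":0,"wx":0,"wy":0,"wz":0,"claw":100},{"dx":2.7,"dy":-3.24,"dz":0,"wx":0,"wy":0,"wz":0,"claw":100},{"dx":2.7,"dy":-3.24,"dz":0,"wx":0,"wy":0,"wz":0,"claw":100},{"dx":2.7,"dy":-3.24,"dz":3,"wx":0,"wy":0,"wz":0,"claw":100},{"dx":0,"dy":0,"dz":3,"wx":0,"wy":0,"wz":0,"claw":100},{"dx":0,"dy":0,"dz":3,"wx":0,"wy":0,"wz":0,"claw":100},{"dx":0,"dy":0,"dz":0,"wx":0,"wy":0,"wz":0,"claw":100}]'
```

```text
clock: 2.5
position: [0.3791, -0.4056, 0.2314]
tool_rot: [3.141, -0.0, 0.035]
force: [0.9, -0.7, -0.7]
grip_width: 0.0852
finger_force: 0.0
clock: 3.5
position: [0.5066, -0.2396, 0.1399]
tool_rot: [-3.14, 0.003, 0.035]
force: [-0.4, 0.5, 0.7]
grip_width: 0.0853
finger_force: 0.0
```

```bash
python3 -m handwheel '[{"dx":0,"dy":0,"dz":3,"wx":0,"wy":0,"wz":0,"claw":100},{"dx":0,"dy":0,"dz":3,"wx":0,"wy":0,"wz":0,"claw":100},{"dx":0,"dy":0,"dz":3,"wx":0,"wy":0,"wz":0,"claw":100},{"dx":0,"dy":0,"dz":2,"wx":0,"wy":0,"wz":0,"claw":100},{"dx":0,"dy":0,"dz":0.8,"wx":0,"wy":0,"wz":0,"claw":100},{"dx":0,"dy":0,"dz":0,"wx":0,"wy":0,"wz":0,"claw":100}]' 40
python3 - <<'E'
from h import *
f=cam('scene'); print(monitor.observe()['qpos'].round(2))
p=proj(f,[.507,-.24,.03]).astype(int); print(p)
g=f['frame'][p[1]-50:p[1]+50,p[0]-65:p[0]+65]
cv2.imwrite('pics/g1.png',cv2.resize(g,None,fx=5,fy=5,interpolation=cv2.INTER_CUBIC))
E
```

```text
clock: 4.25
position: [0.5079, -0.2403, 0.024]
tool_rot: [3.141, -0.0, 0.035]
force: [0.4, 0.2, -0.5]
grip_width: 0.0852
finger_force: 0.0
[ 0.36  0.72 -0.04  1.9   0.05  0.52 -1.24]
[247 183]
```

View pics/g1.png

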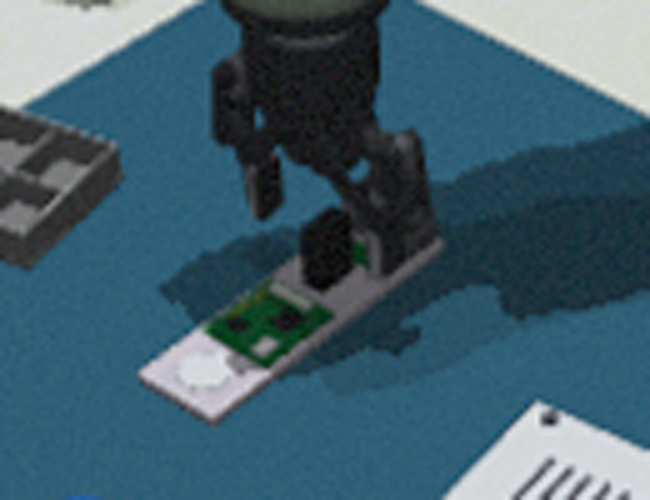

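```bash
python3 -m handwheel '[{"dx":0,"dy":0,"dz":0.2,"wx":0,"wy":0,"wz":0,"claw":0},{"dx":0,"dy":0,"dz":0,"wx":0,"wy":0,"wz":0,"claw":0},{"dx":0,"dy":0,"dz":0,"wx":0,"wy":0,"wz":0,"claw":0},{"dx":0,"dy":0,"dz":0,"wx":0,"wy":0,"wz":0,"claw":0},{"dx":0,"dy":0,"dz":0,"wx":0,"wy":0,"wz":0,"claw":0},{"dx":0,"dy":0,"dz":0,"wx":0,"wy":0,"wz":0,"claw":0}]' 80
```

```text
clock: 5.05
position: [0.5077, -0.2402, 0.0217]
tool_rot: [3.141, -0.0, 0.035]
force: [-1.1, -0.2, 6.1]
grip_width: 0.0147
finger_force: 79.3
```

```bash
python3 -m handwheel '[{"dx":0,"dy":0,"dz":-2,"wx":0,"wy":0,"wz":0,"claw":0},{"dx":0,"dy":0,"dz":-2,"wx":0,"wy":0,"wz":0,"claw":0},{"dx":0,"dy":0,"dz":-1,"wx":0,"wy":0,"wz":0,"claw":0},{"dx":0,"dy":0,"dz":0,"wx":0,"wy":0,"wz":-0.1,"claw":0},{"dx":0,"dy":0,"dz":0,"wx":0,"wy":0,"wz":-0.15,"claw":0},{"dx":0,"dy":0,"dz":0,"wx":0,"wy":0,"wz":-0.15,"claw":0},{"dx":0,"dy":0,"dz":0,"wx":0,"wy":0,"wz":-0.15,"claw":0},{"dx":0,"dy":0,"dz":0,"wx":0,"wy":0,"wz":-0.15,"claw":0}]';python3 -m handwheel '[{"dx":0,"dy":0,"dz":0,"wx":0,"wy":0,"wz":-0.15,"claw":0},{"dx":0,"dy":0,"dz":0,"wx":0,"wy":0,"wz":-0.15,"claw":0},{"dx":0,"dy":0,"dz":0,"wx":0,"wy":0,"wz":-0.15,"claw":0},{"dx":0,"dy":0,"dz":0,"wx":0,"wy":0,"wz":-0.15,"claw":0},{"dx":0,"dy":0,"dz":0,"wx":0,"wy":0,"wz":-0.15,"claw":0},{"dx":0,"dy":0,"dz":0,"wx":0,"wy":0,"wz":-0.15,"claw":0},{"dx":0,"dy":0,"dz":0,"wx":0,"wy":0,"wz":-0.06,"claw":0},{"dx":0,"dy":0,"dz":0,"wx":0,"wy":0,"wz":0,"claw":0}]'
```

```text
clock: 6.05
position: [0.5073, -0.24, 0.0708]
tool_rot: [-3.141, 0.0, 0.74]
force: [-0.6, 0.4, -3.4]
grip_width: 0.0151
finger_force: 78.4
clock: 7.05
position: [0.5072, -0.2401, 0.0708]
tool_rot: [-3.141, -0.001, 1.694]
force: [0.6, 0.3, -4.4]
grip_width: 0.0148
finger_force: 78.4
```

```bash
python3 -m handwheel '[{"dx":2.8,"dy":1.36,"dz":0,"wx":0,"wy":0,"wz":0,"claw":0},{"dx":2.8,"dy":1.36,"dz":0,"wx":0,"wy":0,"wz":0,"claw":0},{"dx":2.8,"dy":1.36,"dz":0,"wx":0,"wy":0,"wz":0,"claw":0},{"dx":2.8,"dy":1.36,"dz":0,"wx":0,"wy":0,"wz":0,"claw":0},{"dx":2.8,"dy":1.36,"dz":0,"wx":0,"wy":0,"wz":0,"claw":0},{"dx":2.7,"dy":1.36,"dz":0,"wx":0,"wy":0,"wz":0,"claw":0},{"dx":0,"dy":0,"dz":2,"wx":0,"wy":0,"wz":0,"claw":0},{"dx":0,"dy":0,"dz":0,"wx":0,"wy":0,"wz":0,"claw":0}]';python3 - <<'E'
from h import *
o=[]
for n in ['top','scene']:
    f=cam(n)
    p=proj(f,[.56,.02,.03]).astype(int); x0,y0=p[0]-80,p[1]-45; print(n,x0,y0)
    g=cv2.resize(f['frame'][y0:y0+75,x0:x0+160],None,fx=5,fy=4*1.25*0.8/0.8,interpolation=cv2.INTER_CUBIC); print(g.shape); o.append(g)
cv2.imwrite('pics/p1.png',cv2.resize(np.vstack(o)[:600*2],None,fx=.8,fy=.8))
E
```

```text
clock: 8.05
position: [0.5666, -0.0646, 0.0498]
tool_rot: [-3.139, -0.0, 1.694]
force: [-0.5, -0.2, -4.4]
grip_width: 0.0145
finger_force: 78.4
top 184 187
(375, 800, 3)
scene 224 189
(375, 800, 3)
```

View pics/p1.png

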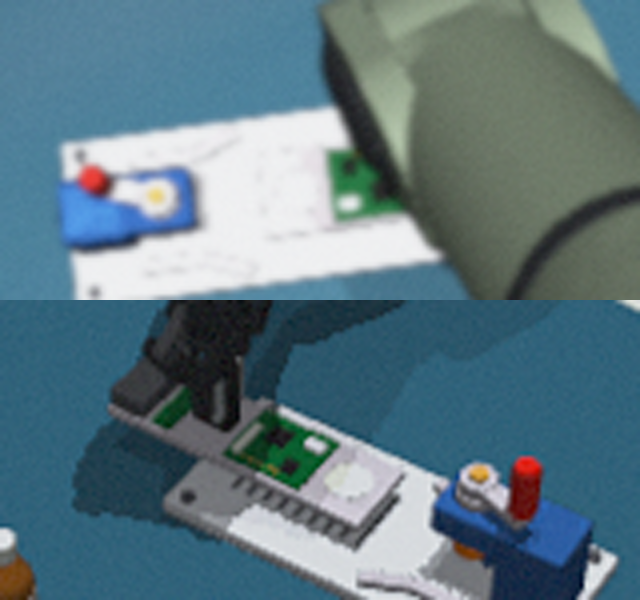

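Run:
```python
from h import *
f=cam('top'); a=1.695; o=np.array([.544,.129]);R=np.array([[np.cos(a),np.sin(a)],[-np.sin(a),np.cos(a)]])
def F(n,u,v,z):
    w=ray(f,(u+.5)/4-.5+184,(v+.5)/4-.5+187,z)[:2]; print(n,w.round(4),(R@(w-o)).round(4))
F('armend',196,198,.075);F('armL',194,168,.075);F('armR',198,228,.075)
F('nut',156,196,.125);F('knob',93,180,.1325)
F('cornerTL',62,143,.012)
F('boardT',328,150,.038);F('boardB',335,222,.038);F('noseTL',258,152,.036);F('noseBL',270,238,.036)
w=monitor.observe()['position'][:2];print('tcp',R@(w-o))
```

```text
armend [0.5451 0.1047] [-0.0243  0.0019]
armL [0.5659 0.1063] [-0.0253 -0.0189]
armR [0.5245 0.1031] [-0.0233  0.0226]
nut [0.5397 0.1246] [-0.0038  0.0048]
knob [0.5496 0.1648] [ 0.0348 -0.01  ]
cornerTL [0.5957 0.2108] [ 0.0747 -0.0615]
boardT [0.5834 0.0158] [-0.1172 -0.0251]
boardB [0.532  0.0111] [-0.1155  0.0265]
noseTL [0.583  0.0657] [-0.0676 -0.0309]
noseBL [0.5215 0.0571] [-0.0686  0.0312]
tcp [-0.19554335  0.00051909]
```

```bash
python3 -m handwheel '[{"dx":0,"dy":0,"dz":0.8,"wx":0,"wy":0,"wz":0,"claw":0},{"dx":0,"dy":0,"dz":0.6,"wx":0,"wy":0,"wz":0,"claw":0},{"dx":0,"dy":0,"dz":0,"wx":0,"wy":0,"wz":0,"claw":0}]'; python3 -m handwheel '[{"dx":0,"dy":0,"dz":0.15,"wx":0,"wy":0,"wz":0,"claw":0},{"dx":0,"dy":0,"dz":0,"wx":0,"wy":0,"wz":0,"claw":0}]'
```

```text
clock: 8.57
position: [0.5675, -0.0643, 0.0368]
tool_rot: [-3.141, -0.0, 1.695]
force: [0.5, 0.5, -3.8]
grip_width: 0.0146
finger_force: 78.6
clock: 8.82
position: [0.5679, -0.0642, 0.0358]
tool_rot: [3.142, -0.0, 1.695]
force: [-0.5, 0.7, -3.8]
grip_width: 0.0147
finger_force: 78.6
```

```bash
python3 -m handwheel '[{"dx":0,"dy":0,"dz":0.12,"wx":0,"wy":0,"wz":0,"claw":0},{"dx":0,"dy":0,"dz":0,"wx":0,"wy":0,"wz":0,"claw":0}]'; python3 -m handwheel '[{"dx":0,"dy":0,"dz":0.1,"wx":0,"wy":0,"wz":0,"claw":0},{"dx":0,"dy":0,"dz":0,"wx":0,"wy":0,"wz":0,"claw":0}]'
```

```text
clock: 9.07
position: [0.5679, -0.0642, 0.0346]
tool_rot: [3.142, -0.0, 1.695]
force: [0.2, 0.6, -3.5]
grip_width: 0.015
finger_force: 78.6
clock: 9.32
position: [0.568, -0.0643, 0.0337]
tool_rot: [3.141, 0.0, 1.695]
force: [0.5, -0.3, -0.6]
grip_width: 0.0151
finger_force: 78.9
```

```bash
python3 -m handwheel '[{"dx":1,"dy":0,"dz":0,"wx":0,"wy":0,"wz":0,"claw":0},{"dx":1,"dy":0,"dz":0,"wx":0,"wy":0,"wz":0,"claw":0},{"dx":1,"dy":0,"dz":0,"wx":0,"wy":0,"wz":0,"claw":0},{"dx":1,"dy":0,"dz":0,"wx":0,"wy":0,"wz":0,"claw":0},{"dx":0,"dy":0,"dz":0,"wx":0,"wy":0,"wz":0,"claw":0}]' 50; python3 -m handwheel '[{"dx":1,"dy":0,"dz":0,"wx":0,"wy":0,"wz":0,"claw":0},{"dx":1,"dy":0,"dz":0,"wx":0,"wy":0,"wz":0,"claw":0},{"dx":0,"dy":0,"dz":0,"wx":0,"wy":0,"wz":0,"claw":0}]'
```

```text
clock: 9.95
position: [0.5629, -0.0228, 0.0337]
tool_rot: [3.141, -0.001, 1.697]
force: [-0.9, 4.1, 1.7]
grip_width: 0.0145
finger_force: 79.3
clock: 10.32
position: [0.5604, -0.003, 0.0337]
tool_rot: [3.141, -0.001, 1.696]
force: [-0.4, 4.3, 2.9]
grip_width: 0.0147
finger_force: 79.5
```

```bash
python3 -m handwheel '[{"dx":0.8,"dy":0,"dz":0,"wx":0,"wy":0,"wz":0,"claw":0},{"dx":0.8,"dy":0,"dz":0,"wx":0,"wy":0,"wz":0,"claw":0},{"dx":0.5,"dy":0,"dz":0,"wx":0,"wy":0,"wz":0,"claw":0},{"dx":0,"dy":0,"dz":0,"wx":0,"wy":0,"wz":0,"claw":0}]'; python3 -m handwheel '[{"dx":0.2,"dy":0,"dz":0,"wx":0,"wy":0,"wz":0,"claw":0},{"dx":0,"dy":0,"dz":0,"wx":0,"wy":0,"wz":0,"claw":0}]'; python3 -m handwheel '[{"dx":0.2,"dy":0,"dz":0,"wx":0,"wy":0,"wz":0,"claw":0},{"dx":0,"dy":0,"dz":0,"wx":0,"wy":0,"wz":0,"claw":0}]'
```

```text
clock: 10.82
position: [0.5579, 0.0169, 0.0337]
tool_rot: [3.141, -0.001, 1.696]
force: [-1.6, 2.4, 5.9]
grip_width: 0.0148
finger_force: 79.8
clock: 11.08
position: [0.5577, 0.0179, 0.0337]
tool_rot: [3.142, 0.0, 1.695]
force: [-0.2, -3.9, 5.3]
grip_width: 0.0145
finger_force: 80.0
clock: 11.32
position: [0.5575, 0.0198, 0.0337]
tool_rot: [3.141, 0.0, 1.694]
force: [-0.4, -4.0, 6.3]
grip_width: 0.015
finger_force: 80.0
```

```bash
for i in 1 ; do python3 -m handwheel '[{"dx":0.25,"dy":0,"dz":0,"wx":0,"wy":0,"wz":0,"claw":0},{"dx":0,"dy":0,"dz":0,"wx":0,"wy":0,"wz":0,"claw":0}]'; python3 -m handwheel '[{"dx":0.25,"dy":0,"dz":0,"wx":0,"wy":0,"wz":0,"claw":0},{"dx":0,"dy":0,"dz":0,"wx":0,"wy":0,"wz":0,"claw":0}]'; python3 -m handwheel '[{"dx":0.2,"dy":0,"dz":0,"wx":0,"wy":0,"wz":0,"claw":0},{"dx":0,"dy":0,"dz":0,"wx":0,"wy":0,"wz":0,"claw":0}]'; done
```

```text
clock: 11.58
position: [0.5572, 0.0223, 0.0337]
tool_rot: [3.141, 0.0, 1.694]
force: [0.4, -3.2, 5.6]
grip_width: 0.0147
finger_force: 80.0
clock: 11.82
position: [0.5569, 0.0248, 0.0337]
tool_rot: [3.141, 0.0, 1.695]
force: [0.5, -3.6, 6.2]
grip_width: 0.0149
finger_force: 80.0
clock: 12.08
position: [0.5566, 0.0266, 0.0337]
tool_rot: [3.142, 0.0, 1.694]
force: [0.5, -5.1, 5.9]
grip_width: 0.0146
finger_force: 80.0
```

```bash
python3 -m handwheel '[{"dx":0.2,"dy":0,"dz":0,"wx":0,"wy":0,"wz":0,"claw":0},{"dx":0,"dy":0,"dz":0,"wx":0,"wy":0,"wz":0,"claw":0}]'; python3 -m handwheel '[{"dx":0.15,"dy":0,"dz":0,"wx":0,"wy":0,"wz":0,"claw":0},{"dx":0,"dy":0,"dz":0,"wx":0,"wy":0,"wz":0,"claw":0}]'
```

```text
clock: 12.32
position: [0.5566, 0.0266, 0.0337]
tool_rot: [-3.141, 0.003, 1.693]
force: [2.6, -14.3, 5.9]
grip_width: 0.0145
finger_force: 80.0
clock: 12.58
position: [0.5566, 0.0266, 0.0337]
tool_rot: [-3.141, 0.004, 1.692]
force: [4.5, -22.3, 6.7]
grip_width: 0.0143
finger_force: 80.1
```

```bash
python3 -m handwheel '[{"dx":-0.27,"dy":0,"dz":0,"wx":0,"wy":0,"wz":0,"claw":0},{"dx":0,"dy":0,"dz":0,"wx":0,"wy":0,"wz":0,"claw":0},{"dx":0,"dy":0,"dz":0,"wx":0,"wy":0,"wz":0,"claw":100},{"dx":0,"dy":0,"dz":0,"wx":0,"wy":0,"wz":0,"claw":100},{"dx":0,"dy":0,"dz":0,"wx":0,"wy":0,"wz":0,"claw":100},{"dx":0,"dy":0,"dz":0,"wx":0,"wy":0,"wz":0,"claw":100}]'; python3 -m handwheel '[{"dx":0,"dy":0,"dz":-3,"wx":0,"wy":0,"wz":0,"claw":100},{"dx":0,"dy":0,"dz":-4,"wx":0,"wy":0,"wz":0,"claw":100},{"dx":0,"dy":0,"dz":-4,"wx":0,"wy":0,"wz":0,"claw":100},{"dx":0,"dy":0,"dz":-4,"wx":0,"wy":0,"wz":0,"claw":100},{"dx":0,"dy":0,"dz":-3,"wx":0,"wy":0,"wz":0,"claw":100},{"dx":-4,"dy":-2,"dz":-2,"wx":0,"wy":0,"wz":0,"claw":100},{"dx":-4,"dy":-2,"dz":0,"wx":0,"wy":0,"wz":0,"claw":100},{"dx":0,"dy":0,"dz":0,"wx":0,"wy":0,"wz":0,"claw":100}]';python3 - <<'E'
from h import *
o=[]
for n in ['top','scene']:
    f=cam(n)
    p=proj(f,[.55,.08,.03]).astype(int); x0,y0=p[0]-80,p[1]-38; print(n,x0,y0)
    o.append(cv2.resize(f['frame'][y0:y0+75,x0:x0+160],None,fx=4,fy=4,interpolation=cv2.INTER_CUBIC))
cv2.imwrite('pics/p2.png',np.vstack(o))
print(monitor.observe()['qpos'].round(2))
E
```

```text
clock: 13.32
position: [0.5563, 0.028, 0.0335]
tool_rot: [-3.141, -0.0, 1.695]
force: [0.3, 0.1, 0.5]
grip_width: 0.0843
finger_force: 0.0
clock: 14.32
position: [0.5257, -0.0599, 0.2338]
tool_rot: [-3.141, 0.002, 1.69]
force: [0.1, 1.0, -0.5]
grip_width: 0.0853
finger_force: 0.0
top 163 198
scene 244 205
[ 0.43  0.41 -0.57  1.83  0.27  0.98 -0.13]
```

View pics/p2.png

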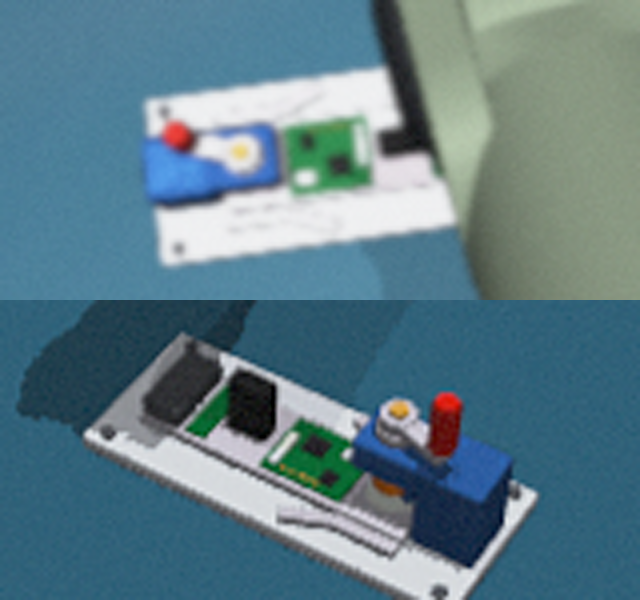

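```bash
cat > k.py <<'E'
from h import *
def knob():
    r=[]
    for n,z in [('top',.127),('scene',.1155)]:
        f=cam(n); hsv=cv2.cvtColor(f['frame'],cv2.COLOR_BGR2HSV)
        m=((hsv[...,0]<8)|(hsv[...,0]>172))&(hsv[...,1]>130)&(hsv[...,2]>70)
        c=proj(f,[.544,.13,.115]).astype(int); w=np.zeros_like(m); w[c[1]-25:c[1]+25,c[0]-25:c[0]+25]=1; m&=w
        v,u=np.nonzero(m)
        if len(u): X=ray(f,u.mean(),v.mean(),z); e=X[:2]-[.5437,.130]; print(n,len(u),X.round(4),'r',np.hypot(*e).round(4),'ang',np.arctan2(e[1],e[0]).round(3))
        if len(u): r.append(X)
    return r
if __name__=='__main__': knob()
E
python3 k.py; python3 -c "
from h import *
print(monitor.observe()['qpos'].round(2))"
```

```text
top 30 [0.5505 0.165  0.127 ] r 0.0357 ang 1.38
scene 99 [0.5519 0.1666 0.1155] r 0.0375 ang 1.351
[ 0.43  0.41 -0.57  1.83  0.27  0.98 -0.13]
```

```bash
python3 -c "
from h import *
f=cam('scene')
for z in (.07,.08,.09,.1,.11,.12,.13): print(z,proj(f,[.5437,.13,z]).round(1))
print(proj(f,[.5515,.1667,.1325]),proj(f,[.5515,.1667,.0925]))"
```

```text
0.07 [343.  239.9]
0.08 [343.3 237.1]
0.09 [343.6 234.2]
0.1 [343.9 231.3]
0.11 [344.2 228.4]
0.12 [344.5 225.5]
0.13 [344.8 222.5]
[355.55221442 230.4731197 ] [354.10574925 242.30686794]
```

```bash
python3 -m handwheel '[{"dx":3.7,"dy":0.88,"dz":0,"wx":0,"wy":0,"wz":0,"claw":100},{"dx":3.7,"dy":0.88,"dz":0,"wx":0,"wy":0,"wz":0,"claw":100},{"dx":3.7,"dy":0.88,"dz":0,"wx":0,"wy":0,"wz":0,"claw":100},{"dx":3.7,"dy":0.88,"dz":0,"wx":0,"wy":0,"wz":0,"claw":100},{"dx":3.7,"dy":0.88,"dz":0,"wx":0,"wy":0,"wz":0,"claw":100},{"dx":3.7,"dy":0.88,"dz":0,"wx":0,"wy":0,"wz":0,"claw":100},{"dx":0,"dy":0,"dz":3,"wx":0,"wy":0,"wz":0,"claw":100},{"dx":0,"dy":0,"dz":3,"wx":0,"wy":0,"wz":0,"claw":100}]'; python3 -m handwheel '[{"dx":0,"dy":0,"dz":0,"wx":0,"wy":0,"wz":0,"claw":100}]'
```

```text
clock: 15.58
position: [0.5513, 0.172, 0.1727]
tool_rot: [3.141, -0.001, 1.697]
force: [1.3, -0.0, -0.2]
grip_width: 0.0853
finger_force: 0.0
clock: 15.7
position: [0.5504, 0.1709, 0.1719]
tool_rot: [-3.138, 0.0, 1.696]
force: [-0.4, -0.7, 0.9]
grip_width: 0.0857
finger_force: 0.0
```

```bash
python3 -m handwheel '[{"dx":-0.4,"dy":0.05,"dz":2,"wx":0,"wy":0,"wz":0,"claw":100},{"dx":0,"dy":0,"dz":2,"wx":0,"wy":0,"wz":0,"claw":100},{"dx":0,"dy":0,"dz":1.7,"wx":0,"wy":0,"wz":0,"claw":100},{"dx":0,"dy":0,"dz":1,"wx":0,"wy":0,"wz":0,"claw":100},{"dx":0,"dy":0,"dz":0,"wx":0,"wy":0,"wz":0,"claw":100}]' 25
python3 - <<'E'
from h import *
f=cam('scene')
p=proj(f,[.55,.14,.1]).astype(int)
cv2.imwrite('pics/k1.png',cv2.resize(f['frame'][p[1]-40:p[1]+40,p[0]-50:p[0]+50],None,fx=6,fy=6,interpolation=cv2.INTER_CUBIC))
E
```

```text
clock: 16.32
position: [0.5524, 0.1666, 0.1065]
tool_rot: [-3.141, 0.0, 1.695]
force: [1.3, 0.5, 0.5]
grip_width: 0.0855
finger_force: 0.0
```

View pics/k1.png

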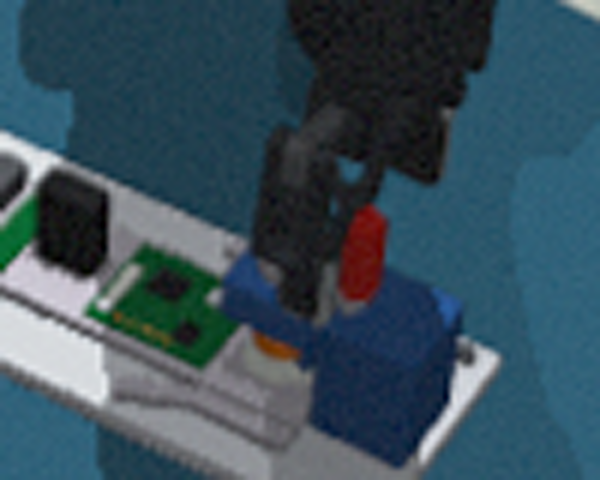

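```bash
python3 -m handwheel '[{"dx":0,"dy":0,"dz":0,"wx":0,"wy":0,"wz":0,"claw":0},{"dx":0,"dy":0,"dz":0,"wx":0,"wy":0,"wz":0,"claw":0},{"dx":0,"dy":0,"dz":0,"wx":0,"wy":0,"wz":0,"claw":0},{"dx":0,"dy":0,"dz":0,"wx":0,"wy":0,"wz":0,"claw":0},{"dx":0,"dy":0,"dz":0,"wx":0,"wy":0,"wz":0,"claw":0},{"dx":0,"dy":0,"dz":0,"wx":0,"wy":0,"wz":0,"claw":0}]' 40
python3 - <<'E'
from h import *
s=monitor.observe(); p=s['position'];e=p[:2]-[.5437,.130];print(p,np.hypot(*e),np.arctan2(e[1],e[0]))
a0=np.arctan2(e[1],e[0]); c=np.array([.5437,.130]); yaw=s['tool_rot'][2]; X=np.array([np.cos(yaw),np.sin(yaw)]);Y=np.array([np.sin(yaw),-np.cos(yaw)])
q=p[:2]
for k in range(1,17):
    a=a0-.25*k; n=c+.038*np.array([np.cos(a),np.sin(a)]); d=(n-q)*100; print(k,round(a,2),'dx %.2f dy %.2f'%(d@X,d@Y),n.round(4)); q=n
E
```

```text
clock: 17.12
position: [0.5524, 0.1662, 0.1069]
tool_rot: [-3.141, 0.0, 1.695]
force: [-3.7, -2.2, 7.4]
grip_width: 0.0176
finger_force: 38.8
[0.55240176 0.16620176 0.10688326] 0.037232885639225465 1.3349030766680772
1 1.08 dx -0.37 dy 0.87 [0.5614 0.1636]
2 0.83 dx -0.64 dy 0.70 [0.5692 0.1582]
3 0.58 dx -0.79 dy 0.52 [0.5754 0.151 ]
4 0.33 dx -0.89 dy 0.31 [0.5796 0.1425]
5 0.08 dx -0.94 dy 0.08 [0.5816 0.1332]
6 -0.17 dx -0.93 dy -0.15 [0.5812 0.1238]
7 -0.42 dx -0.87 dy -0.38 [0.5785 0.1147]
8 -0.67 dx -0.75 dy -0.58 [0.5736 0.1065]
9 -0.92 dx -0.58 dy -0.75 [0.5669 0.0999]
10 -1.17 dx -0.37 dy -0.87 [0.5587 0.0951]
11 -1.42 dx -0.15 dy -0.94 [0.5496 0.0925]
12 -1.67 dx 0.09 dy -0.94 [0.5401 0.0922]
13 -1.92 dx 0.32 dy -0.89 [0.5309 0.0942]
14 -2.17 dx 0.53 dy -0.79 [0.5224 0.0985]
15 -2.42 dx 0.71 dy -0.63 [0.5153 0.1048]
16 -2.67 dx 0.84 dy -0.44 [0.5099 0.1126]
```

```bash
python3 -m handwheel '[{"dx":-0.37,"dy":0.87,"dz":0,"wx":0,"wy":0,"wz":0,"claw":0},{"dx":-0.64,"dy":0.70,"dz":0,"wx":0,"wy":0,"wz":0,"claw":0},{"dx":-0.79,"dy":0.52,"dz":0,"wx":0,"wy":0,"wz":0,"claw":0},{"dx":-0.89,"dy":0.31,"dz":0,"wx":0,"wy":0,"wz":0,"claw":0}]'; python3 -m handwheel '[{"dx":0,"dy":0,"dz":0,"wx":0,"wy":0,"wz":0,"claw":0}]'; python3 k.py
```

```text
clock: 17.62
position: [0.5791, 0.1439, 0.1069]
tool_rot: [-3.141, -0.001, 1.696]
force: [-8.9, 6.3, 7.0]
grip_width: 0.0177
finger_force: 39.2
clock: 17.75
position: [0.5795, 0.1426, 0.1069]
tool_rot: [-3.141, -0.0, 1.694]
force: [-3.3, -2.2, 5.7]
grip_width: 0.0176
finger_force: 39.2
scene 17 [0.5833 0.1509 0.1155] r 0.0447 ang 0.485
```

```bash
python3 -m handwheel '[{"dx":-0.94,"dy":0.04,"dz":0,"wx":0,"wy":0,"wz":0,"claw":0},{"dx":-0.93,"dy":-0.15,"dz":0,"wx":0,"wy":0,"wz":0,"claw":0},{"dx":-0.87,"dy":-0.38,"dz":0,"wx":0,"wy":0,"wz":0,"claw":0},{"dx":-0.38,"dy":-0.28,"dz":0,"wx":0,"wy":0,"wz":0,"claw":0}]'
cat > m.py <<'E'
from h import *
s=monitor.observe(); p=s['position'];f=s['force'];e=p[:2]-[.5437,.130];a=np.arctan2(e[1],e[0]); r=np.array([np.cos(a),np.sin(a)]);t=np.array([np.sin(a),-np.cos(a)])
print('r %.4f a %.3f Ftan %.2f Frad %.2f'%(np.hypot(*e),a,-(f[:2]@t),f[:2]@r))
E
python3 m.py
```

```text
clock: 18.35
position: [0.5773, 0.1115, 0.1072]
tool_rot: [3.138, -0.002, 1.695]
force: [9.1, 4.7, -3.0]
grip_width: 0.0178
finger_force: 39.1
r 0.0384 a -0.502 Ftan 8.53 Frad 5.75
```

```bash
python3 -m handwheel '[{"dx":-0.37,"dy":-0.30,"dz":0,"wx":0,"wy":0,"wz":0,"claw":0},{"dx":-0.32,"dy":-0.35,"dz":0,"wx":0,"wy":0,"wz":0,"claw":0}]'; python3 m.py;  python3 -m handwheel '[{"dx":-0.27,"dy":-0.39,"dz":0,"wx":0,"wy":0,"wz":0,"claw":0},{"dx":-0.22,"dy":-0.42,"dz":0,"wx":0,"wy":0,"wz":0,"claw":0}]'; python3 m.py
```

```text
clock: 18.6
position: [0.572, 0.1038, 0.1073]
tool_rot: [3.138, -0.001, 1.695]
force: [9.4, 3.1, -2.0]
grip_width: 0.0177
finger_force: 39.1
r 0.0386 a -0.747 Ftan 8.64 Frad 4.79
clock: 18.85
position: [0.5647, 0.0974, 0.1072]
tool_rot: [3.138, -0.001, 1.695]
force: [10.3, 0.5, -2.0]
grip_width: 0.0172
finger_force: 39.1
r 0.0387 a -0.998 Ftan 8.91 Frad 5.10
```

```bash
python3 -m handwheel '[{"dx":-0.16,"dy":-0.45,"dz":0,"wx":0,"wy":0,"wz":0,"claw":0},{"dx":-0.10,"dy":-0.46,"dz":0,"wx":0,"wy":0,"wz":0,"claw":0}]'; python3 m.py;  python3 -m handwheel '[{"dx":-0.05,"dy":-0.47,"dz":0,"wx":0,"wy":0,"wz":0,"claw":0},{"dx":0.01,"dy":-0.475,"dz":0,"wx":0,"wy":0,"wz":0,"claw":0}]'; python3 m.py
```

```text
clock: 19.1
position: [0.556, 0.0932, 0.1072]
tool_rot: [3.138, 0.0, 1.694]
force: [10.3, -2.1, -1.5]
grip_width: 0.0174
finger_force: 39.2
r 0.0388 a -1.249 Ftan 9.09 Frad 5.25
clock: 19.35
position: [0.5467, 0.0913, 0.1072]
tool_rot: [3.138, 0.0, 1.694]
force: [10.7, -3.7, -0.9]
grip_width: 0.0177
finger_force: 39.2
r 0.0388 a -1.494 Ftan 10.35 Frad 4.53
```

```bash
python3 -m handwheel '[{"dx":0.07,"dy":-0.47,"dz":0,"wx":0,"wy":0,"wz":0,"claw":0}]'; python3 m.py
```

```text
clock: 19.48
position: [0.542, 0.0912, 0.1072]
tool_rot: [3.138, 0.001, 1.694]
force: [10.6, -5.0, -0.3]
grip_width: 0.0176
finger_force: 39.3
r 0.0388 a -1.616 Ftan 10.81 Frad 4.47
```

```bash
python3 -m handwheel '[{"dx":0.07,"dy":-0.23,"dz":0,"wx":0,"wy":0,"wz":0,"claw":0}]'; python3 m.py
```

```text
clock: 19.6
position: [0.5395, 0.0915, 0.1072]
tool_rot: [3.138, 0.001, 1.694]
force: [10.8, -5.9, -1.0]
grip_width: 0.0178
finger_force: 39.4
r 0.0388 a -1.680 Ftan 11.37 Frad 4.70
```

```bash
python3 -m handwheel '[{"dx":0.08,"dy":-0.22,"dz":0,"wx":0,"wy":0,"wz":0,"claw":0}]'; python3 m.py
```

```text
clock: 19.73
position: [0.5373, 0.0918, 0.1072]
tool_rot: [3.138, 0.001, 1.693]
force: [11.3, -8.3, -0.6]
grip_width: 0.0174
finger_force: 39.4
r 0.0387 a -1.736 Ftan 12.55 Frad 6.36
```

```bash
python3 -m handwheel '[{"dx":0.09,"dy":-0.22,"dz":0,"wx":0,"wy":0,"wz":0,"claw":0}]'; python3 m.py
```

```text
clock: 19.85
position: [0.535, 0.0923, 0.1072]
tool_rot: [3.138, 0.001, 1.693]
force: [10.4, -8.7, 0.8]
grip_width: 0.0176
finger_force: 39.4
r 0.0387 a -1.796 Ftan 12.09 Frad 6.16
```

Run:
```python
from h import *
from scipy.optimize import least_squares as L
P=np.array([(.5524,.1662),(.5791,.1439),(.5795,.1426),(.5773,.1115),(.572,.1038),(.5647,.0974),(.556,.0932),(.5467,.0913),(.542,.0912),(.5395,.0915),(.5373,.0918),(.535,.0923)])
r=L(lambda c:np.hypot(*(P-c).T)-.038,[.544,.13]);print(r.x,r.fun.round(5))
F=np.array([(-8.9,6.3),(9.1,4.7),(9.4,3.1),(10.3,.5),(10.3,-2.1),(10.7,-3.7),(10.6,-5),(10.8,-5.9),(11.3,-8.3),(10.4,-8.7)])
Q=P[[1,3,4,5,6,7,8,9,10,11]]
for q,f in zip(Q,F):
    e=q-r.x;a=np.arctan2(e[1],e[0]);print(round(a,3),round(-(f@[np.sin(a),-np.cos(a)]),2),round(f@e/.038,2))
```

```text
[0.54387633 0.12923337] [-6.0e-05  1.6e-04  5.0e-05 -1.6e-04 -8.0e-05  4.0e-05  2.0e-05  4.0e-05
  8.0e-05 -1.0e-05  1.0e-05 -1.0e-05]
0.395 9.24 -5.82
-0.488 8.42 5.81
-0.735 8.6 4.88
-0.992 8.89 5.23
-1.246 9.09 5.28
-1.496 10.4 4.49
-1.62 10.83 4.48
-1.686 11.41 4.61
-1.745 12.57 6.22
-1.807 12.15 6.03
```

```bash
sed -i 's/\[.5437,.130\]/[.54388,.12923]/' m.py; python3 -m handwheel '[{"dx":0.03,"dy":-0.25,"dz":0,"wx":0,"wy":0,"wz":0,"claw":0}]'; python3 m.py
```

```text
clock: 19.98
position: [0.5326, 0.0927, 0.1072]
tool_rot: [3.138, 0.001, 1.694]
force: [11.9, -4.5, -1.7]
grip_width: 0.0178
finger_force: 39.2
r 0.0382 a -1.870 Ftan 12.72 Frad 0.82
```

```bash
python3 -m handwheel '[{"dx":0.06,"dy":-0.14,"dz":0,"wx":0,"wy":0,"wz":0,"claw":0}]'; python3 m.py
```

```text
clock: 20.1
position: [0.5312, 0.0932, 0.1072]
tool_rot: [3.138, 0.001, 1.694]
force: [12.6, -5.0, -1.4]
grip_width: 0.0177
finger_force: 39.3
r 0.0382 a -1.910 Ftan 13.53 Frad 0.55
```

```bash
python3 -m handwheel '[{"dx":-0.03,"dy":0.08,"dz":0,"wx":0,"wy":0,"wz":0,"claw":0},{"dx":0,"dy":0,"dz":0,"wx":0,"wy":0,"wz":0,"claw":0}]'; python3 m.py
```

```text
clock: 20.35
position: [0.5312, 0.0932, 0.1071]
tool_rot: [3.139, 0.001, 1.694]
force: [6.0, -4.6, 2.1]
grip_width: 0.0176
finger_force: 39.8
r 0.0382 a -1.909 Ftan 7.15 Frad 2.37
```

```bash
python3 -m handwheel '[{"dx":-0.03,"dy":0.06,"dz":0,"wx":0,"wy":0,"wz":0,"claw":0},{"dx":0,"dy":0,"dz":0,"wx":0,"wy":0,"wz":0,"claw":0}]'; python3 m.py; python3 -m handwheel '[{"dx":0,"dy":0,"dz":0,"wx":0,"wy":0,"wz":0,"claw":100},{"dx":0,"dy":0,"dz":0,"wx":0,"wy":0,"wz":0,"claw":100},{"dx":0,"dy":0,"dz":0,"wx":0,"wy":0,"wz":0,"claw":100},{"dx":0,"dy":0,"dz":0,"wx":0,"wy":0,"wz":0,"claw":100},{"dx":0,"dy":0,"dz":-2,"wx":0,"wy":0,"wz":0,"claw":100},{"dx":0,"dy":0,"dz":-4,"wx":0,"wy":0,"wz":0,"claw":100},{"dx":0,"dy":0,"dz":-4,"wx":0,"wy":0,"wz":0,"claw":100},{"dx":0,"dy":0,"dz":0,"wx":0,"wy":0,"wz":0,"claw":100}]'
python3 - <<'E'
import k; from h import *
k.knob()
f=cam('scene')
p=proj(f,[.55,.1,.06]).astype(int)
cv2.imwrite('pics/e1.png',cv2.resize(f['frame'][p[1]-45:p[1]+45,p[0]-60:p[0]+60],None,fx=6,fy=6,interpolation=cv2.INTER_CUBIC))
E
```

```text
clock: 20.6
position: [0.5313, 0.0932, 0.107]
tool_rot: [3.14, 0.001, 1.694]
force: [2.5, -3.7, 6.5]
grip_width: 0.0171
finger_force: 40.1
r 0.0382 a -1.907 Ftan 3.54 Frad 2.66
clock: 21.6
position: [0.5318, 0.094, 0.2092]
tool_rot: [3.137, -0.0, 1.695]
force: [-0.0, -0.5, 0.0]
grip_width: 0.0852
finger_force: 0.0
scene 97 [0.5326 0.0936 0.1155] r 0.038 ang -1.867
```

View pics/e1.png

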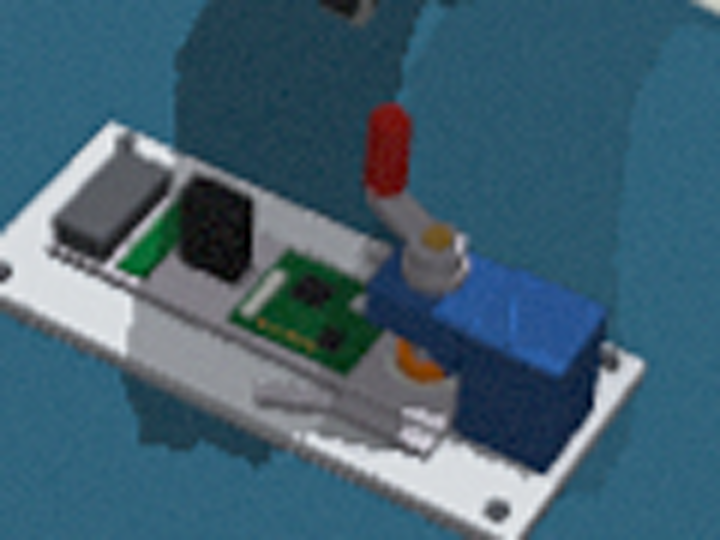

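Run:
```python
from h import *
f=cam('scene'); p=proj(f,[.55,.1,.06]).astype(int); o=p-[60,45]
for z in (.02,.023,.026,.03):
    Q=np.array([(proj(f,[.54388+.013*np.cos(a),.12923+.013*np.sin(a),z])-o)*6 for a in np.arange(0,6.3,.2)])
    i=Q[:,1].argmax(); print(z,Q[i].round(),Q[:,0].min().round(),Q[:,0].max().round())
g=f['frame'];h=cv2.cvtColor(g,cv2.COLOR_BGR2HSV);m=(h[...,0]>5)&(h[...,0]<20)&(h[...,1]>140)
v,u=np.nonzero(m[o[1]:o[1]+90,o[0]:o[0]+120]);k=v>48;print((u[k].min()*6,u[k].max()*6,v[k].max()*6+6))
```

```text
0.02 [427. 386.] 391.0 453.0
0.023 [428. 381.] 392.0 454.0
0.026 [428. 376.] 392.0 454.0
0.03 [429. 370.] 393.0 455.0
(np.int64(396), np.int64(438), np.int64(384))
```

```bash
python3 -c "
from workcell import job_done; print(job_done())"
```

```text
the job is handed in; nothing more can be done
None
```

I slid the pallet home flat between the guides and cranked the knob to about 13.5 N (snug is 11.5–14.5 N). The gripper is clear of pallet and crank, no bystander was touched as far as I could see, and I handed the job in at about 22 s, with no verdict shown.

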